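Set the mirror carriage on the optical rail

TASK

Loosen the clamp knob on the mirror carriage, then slide the carriage along its rail until the middle of the 45-degree mirror is squarely in line with the round laser barrel (not the box-shaped detector), and turn the knob back until it is fully tight, so that the carriage stays locked there. Do not force the carriage along while it is still clamped, keep the gripper off the mirror, leave the loose things lying around where they are, and let go at the end.

Things in the scene. Friction and masses are not known exactly. Their poses are not given: they have to be found in the camera images.
- clamp_grip (a point): Grip point of the clamp knob on the carriage's robot side: a black bar 70 mm long, 16 mm thick, 40 mm tall, standing on a 44 mm disc and turning about the vertical. The point is on the axis, 16 mm below the bar's top, 24 mm above the disc; x along the bar, z up. It moves with the carriage. The mirror's top is 22 mm above this point, its edge 80 mm away in plan.
- clamp (a joint): Turn of the clamp knob: 0 = fully tight (bar straight across the rail, a stop), 1.4 rad = fully loose (a stop); counter-clockwise from above loosens. The brake grips below about 0.5 rad; above 0.7 the carriage slides freely. The knob stays where it is left; about 0.2 to 0.3 N m turns it.
- carriage (a joint): Position (m) of the sliding carriage along the rail's y axis, -0.17 to 0.17, 0 = middle. The carriage is a bare aluminium plate, 180 mm across the rail, 70 mm along it, 22 mm thick, its top 52 mm above the rail's foot. Loosened, it slides with about 3 N and stays where left; it can be slid by the held knob.
- rail: Fixed dark steel rail, 540 mm long (its y axis), 60 mm wide, 30 mm high, standing on the 12 mm thick breadboard, at a yaw that varies by about 0.2 rad; origin at the middle of its underside, z up, x across it, away from the robot. A round lens is bolted on its +y end.
- mirror: Round mirror, 60 mm across and 12 mm thick, upright in a black ring on the far half of the carriage, turned 45 degrees to the rail; not to be touched. Origin at the centre of its glass; it is 105 mm across the rail from the knob's axis, at the same place along the rail. Its x axis points out of the glass.
- laser: Fixed laser head on a short post beyond the rail: a horizontal round barrel 40 mm across and 100 mm long, square to the rail, at the height of the mirror's centre. Origin on the breadboard under the barrel's axis; its -x axis is the direction in which it points, so the mirror's centre must come to y = 0 in this frame.
- laser_muzzle (a point): The front end of the laser barrel, on the barrel's axis, 84 mm above the breadboard.
- detector: Fixed box-shaped grey detector, 70 x 62 x 58 mm, on an equal post beyond the rail; the laser and the detector may have swapped sides. Not the target.
- screwdriver: Loose screwdriver, 170 mm long, lying on the robot's side of the breadboard; leave alone. Origin on its underside.
- post: Loose upright steel post, 25 mm thick and 92 mm tall on a 52 mm foot, near the left edge; leave alone. Origin at the centre of its underside.
- lens_case: Loose grey plastic lens case, 90 x 70 x 34 mm, near the right edge; leave alone. Origin at the centre of its underside.
- goggles: Loose orange safety goggles, 142 mm wide and 45 mm tall, on the robot's side of the breadboard; leave alone. Origin at their underside.

How it is judged:
By the outcome, as a careful person would: the job done as asked, in the order asked, and still so for the second after the job is handed in, with the robot touching nothing.
It also fails if it takes over 45 s, if anything falls off the work surface, if the arm or the gripper's body presses on something with over 40 N, if the wrist force passes 120 N, or if a joint passes its speed limit or range.

ROBOT

A 7-joint arm with a two-finger parallel gripper is mounted at the origin on the work surface. World frame = base frame: x ahead of the robot, y to its left, z up, the work surface at z = 0. Lengths are in m, angles in rad, forces in N, time in s.
With the tool pointing down it reaches from about 0.425 to 0.925 m from the base axis. Payload 6.8 kg.
Tool frame: the origin (TCP) lies at the very end of the fingers, on their centre line; the grasp point (between the pads) lies 19 mm behind it; z points along the fingers, y is the direction in which the jaws open and shut (so a half turn about z gives the same grasp; the last joint's range is limited). The gripper opens to 85 mm and grips with 20 to 120 N. Pads are 22 mm wide; open, the fingers measure 114 mm over their backs; the gripper's body (76 mm by 85 mm) begins 54 mm behind the grasp point. The pads swing forward as they close: fully open they stand 13 mm farther back than shut.
Start: joints at [-1.274, 0.477, 0.022, 1.555, -0.011, 1.109, -0.083], TCP at [0.266, 0.62, 0.231] pointing down, gripper open.
Joint ranges: [-2.96, 2.96], [-0.34, 2.1], [-1.41, 1.46], [0.24, 2.44], [-1.37, 4.51], [0.17, 1.92], [-2.96, 2.96]. Speed limits (rad/s): [2.39, 2.39, 3.14, 3.14, 3.14, 3.14, 3.14].

INTERFACE

Orientations are given as a unit quaternion [w, x, y, z].
In Python, from station import bot gives the robot as it stands.
- The arm moves only by the tool move_arm, never from a script. Its argument "commands" is text: rows parted by semicolons, each of 7 numbers parted by spaces: the opening, from 0 (shut) to 1 (fully open), then the shift along the tool's x, y, z in cm, then the turn, a rotation vector about the tool's x, y, z in degrees. In form: gripper tx ty tz rx ry rz; .... A call has 1 to 12 rows; each row shifts and turns the commanded pose from where the row before left it, along the tool's axes as they then stand; what a row does not reach is not made up. A row lasts 1/12 s, in which the tool goes at most 41.7 mm and 7.16 degrees, less where a joint would pass 70% of its speed; a pose out of reach is approached as far as the arm can. A call with a gripper value outside its range is refused whole. The fingers move at their own pace and stop on an object; "force" is the grip in N (left out, the last holds). Time passes only in rows, so rows that do not move let the fingers close. It gives the time, the measured TCP pose, the force and the opening at its end, in the units of the state.
- bot.get_obs(): the state, without advancing time (a new reading comes with each control period).
- bot.read_camera(name): name is "scene" or "top" or "wrist"; returns a dict with "img" (400x640x3 uint8, red, green, blue), "K" (3x3 intrinsics, pixels), "distortion" ([k1, k2, p1, p2, k3] as OpenCV has them; the pictures are not rectified), "rvec" (rotation vector, rad) and "tvec" (3), from world to camera coordinates, as OpenCV has them; the wrist camera has in their place "hand_eye" (4x4, takes a point from camera to tool coordinates, whose origin is the TCP and whose axes are the flange's). Camera axes: x right, y down, z forward; pixel columns grow to the right and rows downward; lengths in m; the calibration is good to about 2 mm. A picture is of the moment at which its call begins: read the wrist's pose just before it. There is no depth.
- bot.hand_in(): hands the job in, once; it reports no verdict.
The state is a dict: "t": time; "q": joint angles; "joint_vel": joint speeds; "joint_torque": joint torques, N m; "eef_pos": TCP position; "tool_rot": TCP orientation; "contact_force": force on the tool from outside, world axes, zero at the start; "torque": the same for the moment, N m; "gripper_width": opening from 0.0 (shut) to 1.0 (fully open).
Only numpy, scipy, OpenCV 4.12 (cv2) and the standard library are available. Lean on these libraries where they do the work, as an engineer would, in place of code of your own. Each camera call takes 0.05 s, during which the arm holds its last target. There are 200 camera calls.

## Working session

There is one attempt and no reset: what is moved stays moved. The work goes in short steps, Python scripts to look and compute and a tool call to move; the robot and the scene stay as the last step left them, time stands still between calls to the robot, and variables do not carry over. Pictures are saved under pics/ and viewed, about 8 in all and at most 12, crops included, and the job is handed in when it is done.

Besides the shell and the picture viewer there is one more tool, called after "Request:" as name(argument=value, ...) on one line, values as JSON. move_arm: Moves the arm, as the interface text tells. Its arguments: {"type":"object","properties":{"commands":{"type":"string"},"force":{"type":"number"}},"required":["commands"]}

```bash
mkdir -p pics; cat > h.py <<'E'
import numpy as np, cv2
from station import bot
from scipy.spatial.transform import Rotation as R
def cam(n):
    o=bot.get_obs(); c=bot.read_camera(n)
    if n=='wrist':
        T=np.eye(4); w,x,y,z=o['tool_rot']; T[:3,:3]=R.from_quat([x,y,z,w]).as_matrix(); T[:3,3]=o['eef_pos']
        M=T@np.array(c['hand_eye']); 
    else:
        W=np.eye(4); W[:3,:3]=cv2.Rodrigues(np.array(c['rvec'],float))[0]; W[:3,3]=np.ravel(c['tvec']); M=np.linalg.inv(W)
    return c,M
def save(c,M,f):
    cv2.imwrite(f'pics/{f}.png',c['img'][:,:,::-1]); np.savez(f'pics/{f}.npz',K=c['K'],d=c['distortion'],M=M,img=c['img'])
def plane(f,uv,z):
    a=np.load(f'pics/{f}.npz'); p=cv2.undistortPoints(np.array(uv,float).reshape(-1,1,2),a['K'],a['d'])[:,0]
    r=np.c_[p,np.ones(len(p))]@a['M'][:3,:3].T; o=a['M'][:3,3]; z=np.broadcast_to(z,len(p))
    return o+r*((z-o[2])/r[:,2])[:,None]
def proj(f,P):
    a=np.load(f'pics/{f}.npz'); W=np.linalg.inv(a['M'])
    return cv2.projectPoints(np.array(P,float).reshape(-1,1,3),cv2.Rodrigues(W[:3,:3])[0],W[:3,3],a['K'],a['d'])[0][:,0]
def crop(f,g,x0,y0,x1,y1,s):
    i=cv2.imread(f'pics/{f}.png')[y0:y1,x0:x1]; cv2.imwrite(f'pics/{g}.png',cv2.resize(i,None,fx=s,fy=s,interpolation=cv2.INTER_CUBIC))
E
python3 -c "
from h import *
print(bot.get_obs())
for n in('top','scene'):
    c,M=cam(n); save(c,M,n); print(M)
"
```

```text
{'t': 0.0, 'q': array([-1.27408842,  0.47783408,  0.02237708,  1.55645728, -0.01151297,
        1.10933847, -0.08311145]), 'joint_vel': array([-0.00056765,  0.00133069, -0.00045822, -0.00062466,  0.00180964,
        0.0002127 ,  0.00122234]), 'joint_torque': array([-8.07819997e-04, -5.96451831e+01,  1.60785321e+00, -2.81196105e+01,
        1.25175482e-02,  9.51970374e-03,  2.03304995e-05]), 'eef_pos': array([0.26563644, 0.61987057, 0.23030122]), 'tool_rot': array([-1.18213535e-04,  2.01038837e-01,  9.79582807e-01, -9.46905736e-04]), 'contact_force': array([ 0.54965765, -0.55134615, -0.5404615 ]), 'torque': array([ 0.01495498, -0.00323122,  0.0087307 ]), 'gripper_width': 0.9967382875237629}
[[ 0.02563947 -0.98224056  0.18586583  0.38695594]
 [-0.99964052 -0.02373358  0.01247226 -0.00955528]
 [-0.0078395  -0.1861188  -0.98249597  1.18931272]
 [ 0.          0.          0.          1.        ]]
[[-0.79847643  0.46160666 -0.38646433  1.06660397]
 [ 0.60202484  0.61353654 -0.51101762  0.66720519]
 [ 0.00122085 -0.64069665 -0.76779314  1.10074037]
 [ 0.          0.          0.          1.        ]]
```

View pics/top.png

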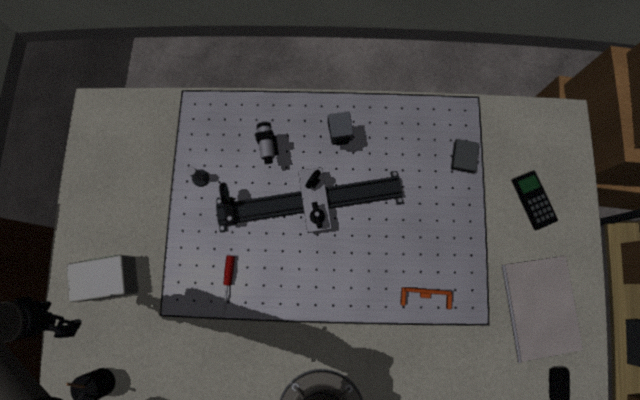

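View pics/scene.png

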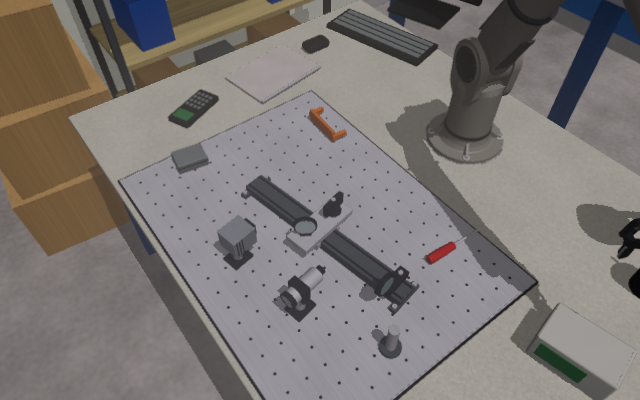

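The top view shows the laser at (265,143), the detector at (340,127), the carriage at (315,200), the knob at about (317,213) and the lens on the left rail end. I'll enlarge this.

```bash
python3 -c "
from h import *
crop('top','topc',205,110,415,245,3.8)
crop('scene','scc',230,160,430,330,4)"
```

```text
(no output)
```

View pics/topc.png

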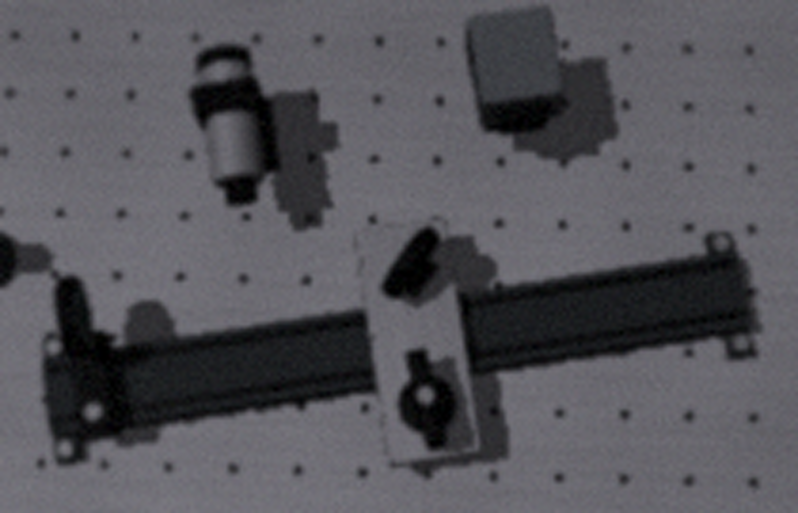

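View pics/scc.png

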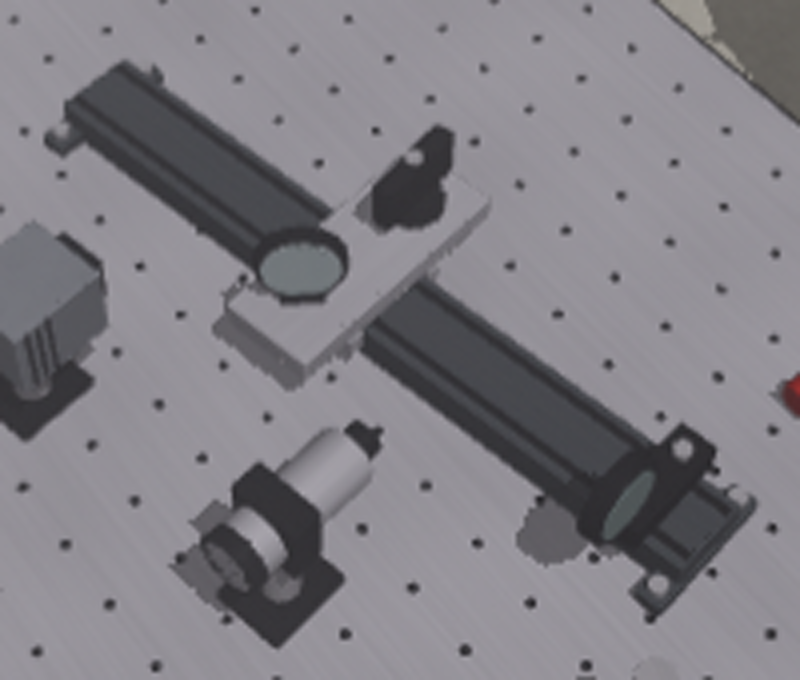

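```bash
cat > m.py <<'E'
from h import *
def P(uv,z): return plane('top',np.array(uv,float)/3.8+[205,110],z)
np.set_printoptions(precision=4,suppress=True)
ca=P([(392,465),(480,450),(358,232)],.064); print('carr',ca, 'far-near', ca[2]-ca[0],ca[1]-ca[0],np.degrees(np.arctan2(*(ca[2]-ca[0])[1::-1])))
e=P([(120,350),(735,255)],.042); print('rail edge',e,np.degrees(np.arctan2(*(e[0]-e[1])[[0,1]])))
k=P([(425,395),(415,352),(437,445)],.125); print('knob',k)
l=P([(241,176),(241,200),(233,110)],.096); print('laser',l)
m=P([(428,228),(400,295)],[.13,.11]); print('mir',m)
E
python3 m.py
```

```text
carr [[ 0.4996  0.0504  0.064 ]
 [ 0.5123 -0.0139  0.064 ]
 [ 0.6749  0.0819  0.064 ]] far-near [0.1753 0.0316 0.    ] [ 0.0127 -0.0642  0.    ] 10.206126691068288
rail edge [[ 0.584   0.262   0.042 ]
 [ 0.6694 -0.2062  0.042 ]] -10.343613933953915
knob [[0.5431 0.0257 0.125 ]
 [0.5734 0.0336 0.125 ]
 [0.5082 0.0163 0.125 ]]
laser [[0.7076 0.1677 0.096 ]
 [0.6892 0.1667 0.096 ]
 [0.7587 0.1766 0.096 ]]
mir [[0.6621 0.0269 0.13  ]
 [0.6173 0.0462 0.11  ]]
```

Request:
move_arm(commands="0.6 -2.7 -2.43 0 0 0 0;0.6 -2.7 -2.43 0 0 0 0;0.6 -2.7 -2.43 0 0 0 0;0.6 -2.7 -2.43 0 0 0 0;0.6 -2.7 -2.43 0 0 0 0;0.6 -2.7 -2.43 0 0 0 0;0.6 -2.7 -2.43 0 0 0 0;0.6 -2.7 -2.43 0 0 0 0;0.6 -2.7 -2.43 0 0 0 0;0.6 -2.7 -2.43 0 0 0 0;0.6 -2.7 -2.43 0 0 0 0;0.6 -2.7 -2.43 0 0 0 0", force=60)

```text
t: 1.1
eef_pos: [0.449, 0.2229, 0.2311]
tool_rot: [-0.0, 0.201, 0.98, -0.0]
contact_force: [0.1, -0.0, -0.1]
gripper_width: 0.6
```

Request:
move_arm(commands="0.6 -2.7 -2.43 0 0 0 0;0.6 -2.7 -2.43 0 0 0 0;0.6 -2.7 -2.43 0 0 0 0;0.6 -2.7 -2.43 0 0 0 0;0.6 -2.7 -2.43 0 0 0 0;0.6 -2.7 -2.43 0 0 0 0;0.6 0 0 0 0 0 7;0.6 0 0 0 0 0 7;0.6 0 0 0 0 0 7;0.6 0 0 0 0 0 7;0.6 0 0 0 0 0 7;0.6 0 0 0 0 0 7")

```text
t: 2.1
eef_pos: [0.5399, 0.0269, 0.2309]
tool_rot: [-0.0, 0.541, 0.841, -0.0]
contact_force: [-0.4, 0.6, -0.7]
gripper_width: 0.598
```

Request:
move_arm(commands="0.6 0 0 0 0 0 7;0.6 0 0 0 0 0 7;0.6 0 0 0 0 0 7;0.6 0 0 0 0 0 7;0.6 0 0 0 0 0 7;0.6 0 0 0 0 0 7;0.6 0 0 0 0 0 7;0.6 0 0 0 0 0 7;0.6 0 0 0 0 0 7;0.6 0 0 0 0 0 7;0.6 0 0 0 0 0 7;0.6 0 0 0 0 0 7")

```text
t: 3.1
eef_pos: [0.54, 0.0271, 0.231]
tool_rot: [-0.0, 0.965, 0.263, -0.0]
contact_force: [0.2, 0.0, -0.7]
gripper_width: 0.598
```

Request:
move_arm(commands="0.6 0 0 0 0 0 7;0.6 0 0 0 0 0 7;0.6 0 0 0 0 0 7;0.6 0 0 0 0 0 0;0.6 0 0 0 0 0 0")

```text
t: 3.52
eef_pos: [0.54, 0.0272, 0.231]
tool_rot: [0.0, 0.996, 0.087, -0.0]
contact_force: [-0.2, 0.1, -0.9]
gripper_width: 0.6
```

```bash
python3 -c "
from h import *
o=bot.get_obs();print(o['t'],o['q'],o['eef_pos'],o['tool_rot'])
c,M=cam('wrist');save(c,M,'w1');print(M)"
```

```text
3.5167 [-0.82844318  0.32994573  0.82921331  1.91742468 -0.28445255  1.01603839
 -1.26975691] [0.54002604 0.02716465 0.23100812] [ 1.68806252e-04  9.96175357e-01  8.73757320e-02 -3.32989525e-04]
[[ 1.74526414e-01 -9.33228808e-01 -3.14045416e-01  6.20680950e-01]
 [-9.84652492e-01 -1.65425827e-01 -5.56216395e-02  4.13349049e-02]
 [-4.35062678e-05  3.18933046e-01 -9.47777247e-01  3.72649514e-01]
 [ 0.00000000e+00  0.00000000e+00  0.00000000e+00  1.00000000e+00]]
```

View pics/w1.png

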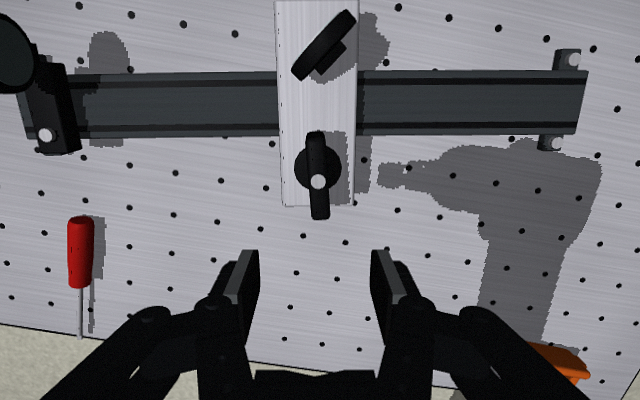

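```bash
python3 -c "
from h import *
np.set_printoptions(precision=4,suppress=True)
print(plane('w1',[(318,181),(320,219),(317,142)],.125))
a=plane('w1',[(276,3),(283,204),(358,3),(355,204)],.064);print(a)
for i in(0,2): d=a[i]-a[i+1];print(np.degrees(np.arctan2(d[1],d[0])))
e=plane('w1',[(85,76),(540,71),(85,136),(540,132)],.042);print(e)
for i in(0,2): d=e[i]-e[i+1];print(np.degrees(np.arctan2(-d[0],d[1])))
"
```

```text
[[0.55   0.0261 0.125 ]
 [0.5198 0.0191 0.125 ]
 [0.5789 0.0321 0.125 ]]
[[ 0.6738  0.0822  0.064 ]
 [ 0.5041  0.0514  0.064 ]
 [ 0.6853  0.0172  0.064 ]
 [ 0.5162 -0.0168  0.064 ]]
10.3048790105908
11.337587204029923
[[ 0.5883  0.251   0.042 ]
 [ 0.6658 -0.1614  0.042 ]
 [ 0.5318  0.2527  0.042 ]
 [ 0.6128 -0.1824  0.042 ]]
10.641928194542682
10.550541989025954
```

```bash
python3 -c "
from h import *
crop('w1','w1c',265,110,375,230,5)"
```

```text
(no output)
```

View pics/w1c.png

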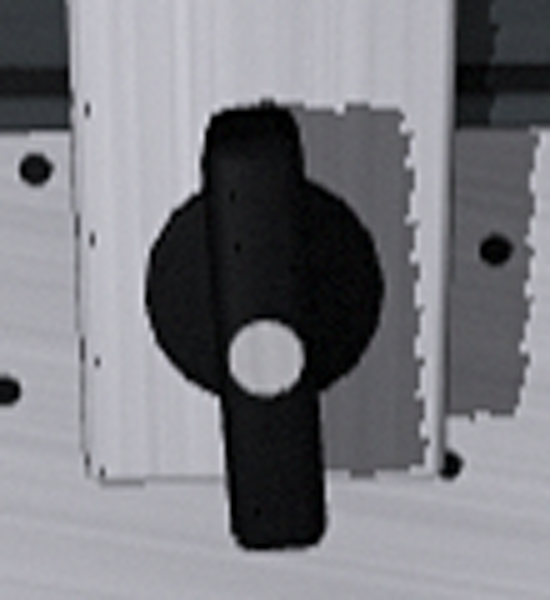

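```bash
python3 -c "
from h import *
np.set_printoptions(precision=4,suppress=True)
print(np.load('pics/w1.npz')['K'])
for zd in(.07,.075,.08,.085): print(zd,plane('w1',[(318,168),(318.4,181.6),(294.2,168),(341.6,168),(319.5,219)],[zd,zd+.041,zd,zd,zd+.04])[:, :2].ravel())
"
```

```text
[[341.9028   0.     314.4559]
 [  0.     341.9028 194.9451]
 [  0.       0.       1.    ]]
0.07 [0.5464 0.0249 0.5456 0.0248 0.5427 0.0462 0.5502 0.0038 0.5136 0.0181]
0.075 [0.5477 0.0252 0.547  0.0252 0.5439 0.0462 0.5514 0.0044 0.5157 0.0186]
0.08 [0.5489 0.0255 0.5485 0.0255 0.5452 0.0461 0.5525 0.005  0.5177 0.019 ]
0.085 [0.5501 0.0257 0.5499 0.0258 0.5465 0.046  0.5537 0.0056 0.5197 0.0194]
```

Request:
move_arm(commands="0.6 0.7 0.35 2.6 0 0 -1;0.6 0 0 3 0 0 0;0.6 0 0 3 0 0 0;0.6 0 0 2 0 0 0;0.6 0 0 2 0 0 0;0.6 0 0 1 0 0 0;0.6 0 0 1 0 0 0;0.6 0 0 0 0 0 0")

```text
t: 4.23
eef_pos: [0.547, 0.0247, 0.0841]
tool_rot: [0.0, 0.995, 0.095, -0.001]
contact_force: [-0.6, -0.8, 0.1]
gripper_width: 0.599
```

Request:
move_arm(commands="0 0 0 0 0 0 0;0 0 0 0 0 0 0;0 0 0 0 0 0 0;0 0 0 0 0 0 0;0 0 0 0 0 0 0;0 0 0 0 0 0 0", force=60)

```text
t: 4.73
eef_pos: [0.5484, 0.0259, 0.0866]
tool_rot: [-0.001, 0.995, 0.095, 0.001]
contact_force: [-2.3, 2.7, 5.4]
gripper_width: 0.178
```

```bash
python3 -c "
from h import *
o=bot.get_obs();print(o)
c,M=cam('wrist');save(c,M,'w2')"
```

```text
{'t': 4.7333, 'q': array([-0.6679045 ,  0.544654  ,  0.6669551 ,  2.01336245, -0.49484027,
        0.74566663, -1.07869014]), 'joint_vel': array([ 8.34743996e-04,  2.02087085e-03, -2.23692143e-04,  9.97466389e-04,
        1.13518711e-03,  1.46988894e-03, -1.44254431e-05]), 'joint_torque': array([  1.56092986, -43.80089879,  11.01532549, -18.10442984,
         0.15989996,  -0.78560377,  -0.21500094]), 'eef_pos': array([0.54840507, 0.02592301, 0.08661941]), 'tool_rot': array([-8.76227144e-04,  9.95469470e-01,  9.50747956e-02,  7.41507160e-04]), 'contact_force': array([-2.3240072 ,  2.72736361,  5.44485149]), 'torque': array([0.43522861, 0.38783814, 0.1696775 ]), 'gripper_width': 0.17830136940709893}
```

View pics/w2.png

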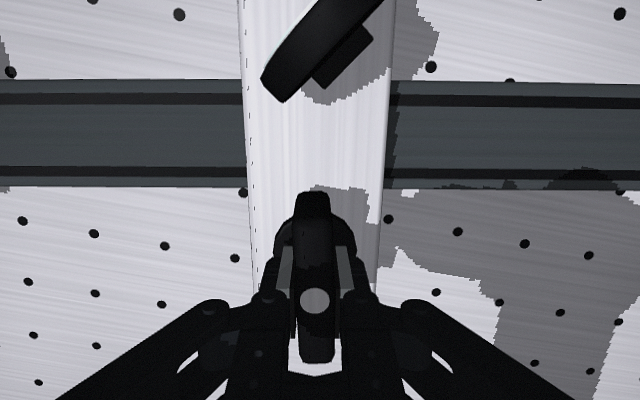

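Request:
move_arm(commands="0.4 0 0 0 0 0 0;0.4 0.1 0 -0.6 0 0 0;0.4 0 0 0 0 0 0;0 0 0 0 0 0 0;0 0 0 0 0 0 0;0 0 0 0 0 0 0;0 0 0 0 0 0 0;0 0 0 0 0 0 0", force=60)

```text
t: 5.45
eef_pos: [0.5489, 0.026, 0.092]
tool_rot: [-0.001, 0.995, 0.095, 0.0]
contact_force: [-2.9, 2.6, 9.4]
gripper_width: 0.174
```

Request:
move_arm(commands="0 0 0 0 0 0 -4;0 0 0 0 0 0 -4;0 0 0 0 0 0 -4;0 0 0 0 0 0 -4;0 0 0 0 0 0 -4;0 0 0 0 0 0 -4")

```text
t: 5.95
eef_pos: [0.5485, 0.0269, 0.0919]
tool_rot: [-0.002, 0.954, 0.301, 0.0]
contact_force: [-4.5, 6.1, 10.1]
gripper_width: 0.18
```

Request:
move_arm(commands="0 0 0 -0.2 0 0 -5;0 0 0 -0.1 0 0 -5;0 0 0 0 0 0 -5;0 0 0 0 0 0 -5;0 0 0 0 0 0 -5;0 0 0 0 0 0 -5")

```text
t: 6.45
eef_pos: [0.5475, 0.0259, 0.0923]
tool_rot: [-0.001, 0.843, 0.538, -0.001]
contact_force: [3.6, 2.9, -16.0]
gripper_width: 0.166
```

Request:
move_arm(commands="0 0 0 0 0 0 -5;0 0 0 0 0 0 -5;0 0 0 0 0 0 -5;0 0 0 0 0 0 -5;0 0 0 0 0 0 0")

```text
t: 6.87
eef_pos: [0.5468, 0.0254, 0.0923]
tool_rot: [-0.001, 0.737, 0.676, -0.001]
contact_force: [1.9, 2.5, -17.3]
gripper_width: 0.174
```

```bash
python3 -c "
from h import *
o=bot.get_obs();print(o['tool_rot'],o['eef_pos'],o['contact_force'],o['torque'])
c,M=cam('top');save(c,M,'top2')
crop('top2','top2c',205,110,415,245,3.8)"
```

```text
[-0.00129824  0.73723878  0.67562945 -0.00145973] [0.54681957 0.02536379 0.09228039] [  1.90773657   2.53923303 -17.26059187] [ 0.48770885 -0.46947678  0.16355107]
```

View pics/top2c.png

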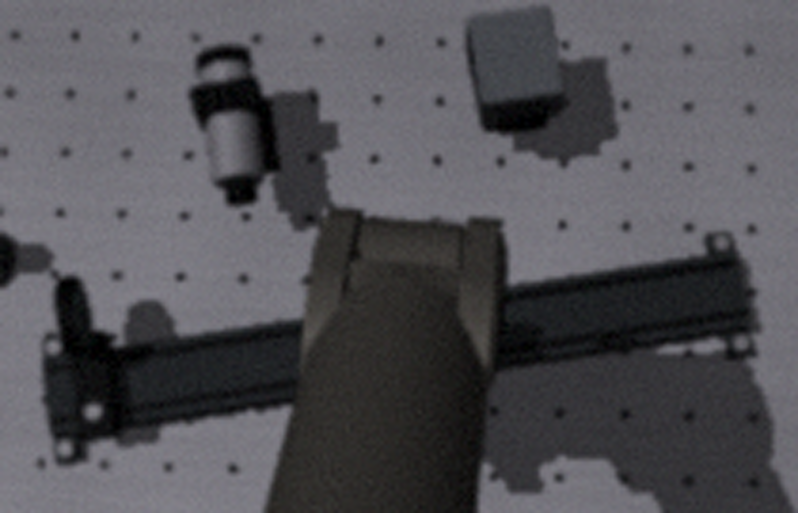

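Request:
move_arm(commands="0 0.48 -0.13 0.2 0 0 0;0 0.96 -0.27 0 0 0 0;0 0.96 -0.27 0 0 0 0;0 0.96 -0.27 0 0 0 0;0 0.96 -0.27 0 0 0 0;0 0.96 -0.27 0 0 0 0")

```text
t: 7.42
eef_pos: [0.5372, 0.078, 0.0921]
tool_rot: [-0.0, 0.739, 0.673, -0.002]
contact_force: [-3.5, -3.4, -3.8]
gripper_width: 0.171
```

Request:
move_arm(commands="0 0.96 -0.27 0 0 0 0;0 0.96 -0.27 0 0 0 0;0 0.96 -0.27 0 0 0 0;0 0.96 -0.27 0 0 0 0;0 0.96 -0.27 0 0 0 0;0 0.48 -0.13 0 0 0 0;0 0 0 0 0 0 0;0 0 0 0 0 0 0")

```text
t: 8.08
eef_pos: [0.5269, 0.1337, 0.0921]
tool_rot: [-0.001, 0.739, 0.674, -0.001]
contact_force: [-6.5, 0.6, -2.4]
gripper_width: 0.174
```

Request:
move_arm(commands="0.45 0 0 0 0 0 0;0.45 0 0 0 0 0 0;0.45 0 0 0 0 0 0;0.45 0 0 -3 0 0 0;0.45 0 0 -4 0 0 0;0.45 0 0 -4 0 0 0;0.45 0 0 -4 0 0 0;0.45 0 0 0 0 0 6.8;0.45 0 0 0 0 0 6.8;0.45 0 0 0 0 0 6.8;0.45 0 0 0 0 0 6.8;0.45 0 0 0 0 0 6.8")

```text
t: 9.08
eef_pos: [0.5297, 0.1328, 0.2433]
tool_rot: [-0.0, 0.905, 0.426, 0.001]
contact_force: [0.3, 1.0, -0.1]
gripper_width: 0.448
```

Request:
move_arm(commands="0.45 0 0 0 0 0 6.8;0.45 0 0 0 0 0 6.8;0.45 0 0 0 0 0 6.8;0.45 0 0 0 0 0 6.8;0.45 0 0 0 0 0 6.8;0.45 0 0 0 0 0 6.4;0.45 3.5 0 0 0 0 0;0.45 3.5 0 0 0 0 0;0.45 3.5 0 0 0 0 0;0.45 3.5 0 0 0 0 0;0.45 0 0 0 0 0 0;0.45 0 0 0 0 0 0")

```text
t: 10.08
eef_pos: [0.6682, 0.158, 0.2419]
tool_rot: [0.001, 0.996, 0.09, 0.001]
contact_force: [-1.3, -0.9, 0.4]
gripper_width: 0.45
```

```bash
python3 -c "
from h import *
o=bot.get_obs();print(o['tool_rot'],o['eef_pos'],o['contact_force'])
c,M=cam('wrist');save(c,M,'w3');print(M)"
```

```text
[6.53812348e-04 9.95910391e-01 9.03427459e-02 5.04600096e-04] [0.66822021 0.15803135 0.24192109] [-1.27579998 -0.9351362   0.39973847]
[[ 0.18038963 -0.93278529 -0.31204355  0.74853846]
 [-0.98359465 -0.17072702 -0.05825668  0.1727969 ]
 [ 0.00106671  0.31743327 -0.94828001  0.38369139]
 [ 0.          0.          0.          1.        ]]
```

View pics/w3.png

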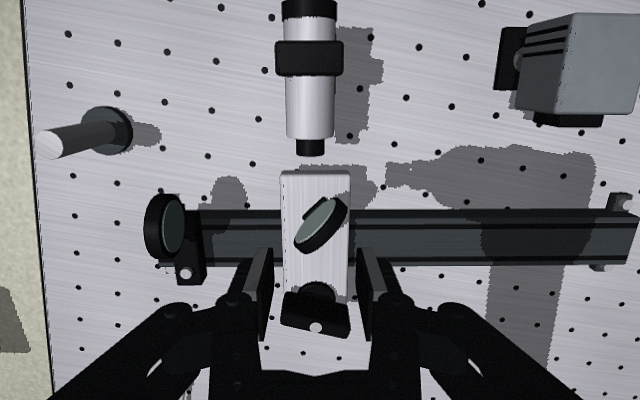

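```bash
python3 -c "
from h import *
crop('w3','w3c',255,75,375,345,2.2);
i=cv2.imread('pics/w3.png'); a=cv2.resize(i[60:190,260:370],None,fx=3.6,fy=4.5,interpolation=2); b=cv2.resize(i[160:345,260:370],None,fx=3.6,fy=3.2,interpolation=2)
h=max(len(a),len(b)); a=cv2.copyMakeBorder(a,0,h-len(a),0,0,0); b=cv2.copyMakeBorder(b,0,h-len(b),0,0,0); cv2.imwrite('pics/w3d.png',np.hstack([a,b]))"
```

```text
(no output)
```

View pics/w3d.png

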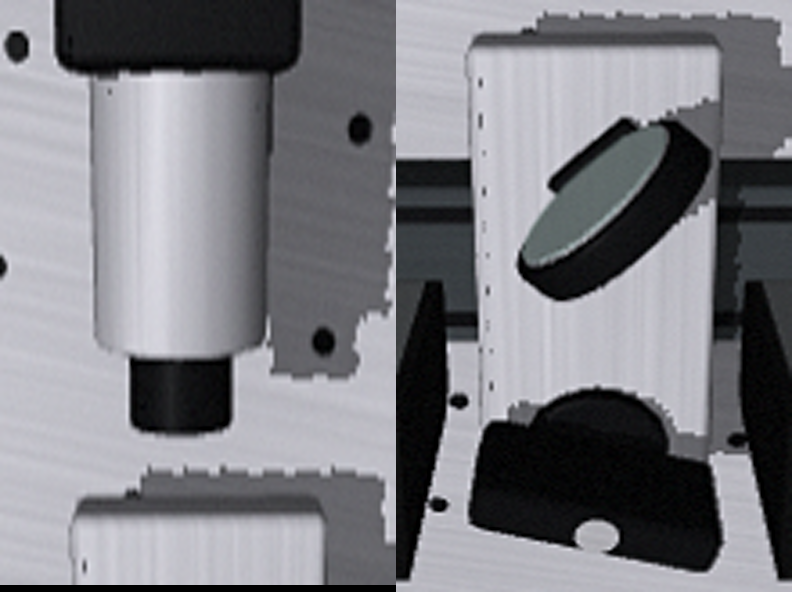

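```bash
python3 -c "
from h import *
np.set_printoptions(precision=4,suppress=True)
p=plane('w3',[(310.5,133),(310.5,82),(310.3,149),(315.4,174),(315.7,285),(315.8,221),(315.8,328)],[.096,.096,.096,.064,.064,.096,.126])
for yaw in(10.0,10.4,10.8):
    a=np.radians(yaw);print(yaw,p[:,:2]@[-np.sin(a),np.cos(a)])
print(p)
# rail yaw from far edge, barrel yaw
e=plane('w3',[(360,210),(620,210)],.042);d=e[0]-e[1];print(np.degrees(np.arctan2(-d[0],d[1])))
d=p[1]-p[0];print(np.degrees(np.arctan2(d[1],d[0])))
d=p[3]-p[4];print(np.degrees(np.arctan2(d[1],d[0])))
"
```

```text
10.0 [0.0429 0.043  0.043  0.0383 0.0371 0.0378 0.0372]
10.4 [0.0378 0.0377 0.0381 0.0336 0.0332 0.0333 0.0334]
10.8 [0.0328 0.0323 0.0331 0.0288 0.0293 0.0288 0.0295]
[[0.7071 0.1682 0.096 ]
 [0.7471 0.1754 0.096 ]
 [0.6937 0.166  0.096 ]
 [0.6645 0.1561 0.064 ]
 [0.5424 0.1333 0.064 ]
 [0.6295 0.1494 0.096 ]
 [0.5374 0.1325 0.126 ]]
10.305330277193068
10.189472748622316
10.593274867299794
```

Request:
move_arm(commands="0.45 -3.5 0 0 0 0 0;0.45 -3.5 0 0 0 0 0;0.45 -3.5 0 0 0 0 0;0.45 -3.5 0 0 0 0 0;0.45 0 0 0 0 0 -6.8;0.45 0 0 0 0 0 -6.8;0.45 0 0 0 0 0 -6.8;0.45 0 0 0 0 0 -6.8;0.45 0 0 0 0 0 -6.8;0.45 0 0 0 0 0 -6.8;0.45 0 0 0 0 0 -6.8;0.45 0 0 0 0 0 -6.8")

```text
t: 11.13
eef_pos: [0.5279, 0.1324, 0.243]
tool_rot: [-0.0, 0.843, 0.538, 0.001]
contact_force: [0.1, 0.0, 0.2]
gripper_width: 0.451
```

Request:
move_arm(commands="0.45 0 0 0 0 0 -6.8;0.45 0 0 0 0 0 -6.8;0.45 0 0 0 0 0 -6.8;0.45 0 0 0 0 0 0;0.45 0 0 0 0 0 0")

```text
t: 11.55
eef_pos: [0.5282, 0.1324, 0.2429]
tool_rot: [-0.0, 0.737, 0.675, 0.001]
contact_force: [-0.2, 0.2, -0.4]
gripper_width: 0.453
```

Request:
move_arm(commands="0.45 0.12 -0.13 3 0 0 0;0.45 0 0 4 0 0 0;0.45 0 0 3.5 0 0 0;0.45 0 0 2.5 0 0 0;0.45 0 0 1.3 0 0 0;0.45 0 0 0.7 0 0 0;0.45 0 0 0 0 0 0")

```text
t: 12.13
eef_pos: [0.5266, 0.1338, 0.0913]
tool_rot: [-0.0, 0.737, 0.676, -0.001]
contact_force: [-0.2, 0.4, 0.4]
gripper_width: 0.446
```

Request:
move_arm(commands="0 0 0 0 0 0 0;0 0 0 0 0 0 0;0 0 0 0 0 0 0;0 0 0 0 0 0 0;0 0 0 0 0 0 0;0 0 0 0 0 0 0")

```text
t: 12.63
eef_pos: [0.5271, 0.1342, 0.0938]
tool_rot: [-0.001, 0.736, 0.676, 0.0]
contact_force: [-4.3, -0.8, 5.9]
gripper_width: 0.171
```

Request:
move_arm(commands="0 0.22 -0.06 0 0 0 0;0 0.22 -0.06 0 0 0 0;0 0 0 0 0 0 0;0 0 0 0 0 0 0;0 0 0 0 0 0 0")

```text
t: 13.05
eef_pos: [0.5263, 0.1383, 0.0938]
tool_rot: [-0.0, 0.737, 0.676, 0.0]
contact_force: [-4.5, -2.1, 6.1]
gripper_width: 0.171
```

Request:
move_arm(commands="0 0 0 0 0 0 5;0 0 0 0 0 0 5;0 0 0 0 0 0 5;0 0 0 0 0 0 5;0 0 0 0 0 0 5;0 0 0 0 0 0 5;0 0 0 0 0 0 5;0 0 0 0 0 0 5;0 0 0 0 0 0 5;0 0 0 0 0 0 5")

```text
t: 13.88
eef_pos: [0.5283, 0.1382, 0.0939]
tool_rot: [0.0, 0.954, 0.3, 0.002]
contact_force: [1.7, -1.9, -1.2]
gripper_width: 0.172
```

Request:
move_arm(commands="0 0 0 0 0 0 5;0 0 0 0 0 0 5;0 0 0 0 0 0 5;0 0 0 0 0 0 5;0 0 0 0 0 0 4;0 0 0 0 0 0 3;0 0 0 0 0 0 0;0 0 0 0 0 0 0")

```text
t: 14.55
eef_pos: [0.5288, 0.137, 0.0939]
tool_rot: [0.001, 0.997, 0.073, 0.002]
contact_force: [2.6, -5.9, -1.3]
gripper_width: 0.167
```

```bash
python3 -c "
from h import *
o=bot.get_obs();print(o['tool_rot'],o['eef_pos'],o['contact_force'],o['torque'])
print(2*np.degrees(np.arctan2(o['tool_rot'][2],o['tool_rot'][1])))"
```

```text
[0.00111849 0.99736477 0.07250955 0.00214965] [0.5287978  0.13697567 0.09392853] [ 2.61652346 -5.90519052 -1.29800348] [-1.41202977 -0.54087185  1.31134227]
8.316304816776512
```

Request:
move_arm(commands="0.45 0 0 0 0 0 0;0.45 0 0 0 0 0 0;0.45 0 0 0 0 0 0;0.45 0 0 -3 0 0 0;0.45 0 0 -4 0 0 0;0.45 0 0 -4 0 0 0;0.45 0 0 -4 0 0 0;0.45 3.5 0 0 0 0 0;0.45 3.5 0 0 0 0 0;0.45 3.5 0 0 0 0 0;0.45 3.5 0 0 0 0 0;0.45 0 0 0 0 0 0")

```text
t: 15.55
eef_pos: [0.6698, 0.1603, 0.2417]
tool_rot: [0.0, 0.997, 0.072, 0.001]
contact_force: [-1.8, 0.9, 0.1]
gripper_width: 0.453
```

```bash
python3 -c "
from h import *
o=bot.get_obs();print(o['tool_rot'],o['eef_pos'],o['contact_force'])
c,M=cam('wrist');save(c,M,'w4')
i=cv2.imread('pics/w4.png'); a=cv2.resize(i[60:190,260:370],None,fx=3.6,fy=4.5,interpolation=2); b=cv2.resize(i[160:345,260:370],None,fx=3.6,fy=3.2,interpolation=2)
h=max(len(a),len(b)); a=cv2.copyMakeBorder(a,0,h-len(a),0,0,0); b=cv2.copyMakeBorder(b,0,h-len(b),0,0,0); cv2.imwrite('pics/w4d.png',np.hstack([a,b]))"
```

```text
[4.84641572e-04 9.97377134e-01 7.23649044e-02 1.39234954e-03] [0.66978012 0.16025564 0.24165207] [-1.77276919  0.86385299  0.09832852]
```

View pics/w4d.png

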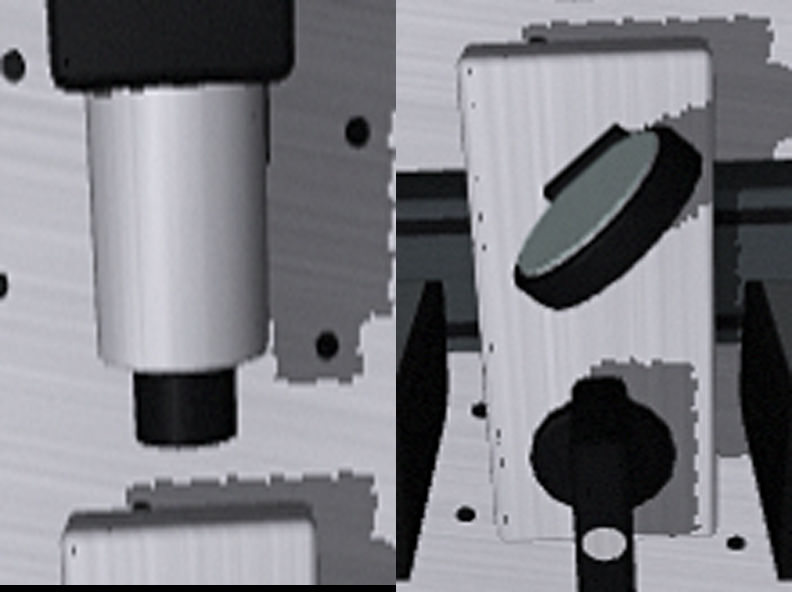

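```bash
python3 -c "
from h import *
np.set_printoptions(precision=4,suppress=True)
p=plane('w4',[(310,84.4),(311.25,135.6),(311.5,149),(312.9,177),(318.2,316),(313.6,223),(317.8,329.7)],[.096,.096,.096,.064,.064,.096,.12])
for yaw in(10.2,10.4,10.6):
    a=np.radians(yaw);print(yaw,p[:,:2]@[-np.sin(a),np.cos(a)])
e=plane('w4',[(1,1)],.06)
"
```

```text
10.2 [0.0399 0.0403 0.0405 0.0406 0.0401 0.041  0.0403]
10.4 [0.0372 0.0378 0.038  0.0382 0.0383 0.0387 0.0384]
10.6 [0.0345 0.0352 0.0355 0.0358 0.0365 0.0365 0.0365]
```

```bash
python3 -c "
from station import bot
print(bot.hand_in())"
```

```text
the job is handed in; nothing more can be done
None
```

I loosened the clamp knob by about 74°, slid the carriage about 11 cm toward the laser, and measured the alignment with the wrist camera. I then corrected by about 4.5 mm, turned the knob back to its tight stop, and let go. The job was handed in at about 15.6 s with the gripper clear of everything.

**Alignment:** in the last wrist picture the mirror centre sits at 38.4–38.7 mm along the rail and the laser axis at about 37.8 mm. That is less than 1 mm apart, within the roughly 2 mm calibration.

**Knob:** at the end of the turn the tool felt about 1.3 N m, well above the 0.2–0.3 N m it takes to turn the knob. The last picture shows the bar straight across the rail.

**What disagreed or was not checked:**
- While held, the tool position and the wrist camera differed by about 3 mm along the rail, so I used the camera's relative measurement.
- The fingertips seemed to touch the knob's disc lightly when gripping, up to about 10 N, and one lift pulled upward with about 17 N.
- The top view taken while holding the knob was blocked by the arm and gave nothing.
- I did not look at the loose items again at the end. The arm's paths stayed well away from them.

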